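# Take the dried dish out of the drying box

## Task

Take the blue dish out of the drying box: twist the red spring knob on its sloped console clockwise to its stop so that the lid springs ajar, let the knob return, then raise the lid by its orange handle until its red stay catches the pin and let the lid rest on the stay. Set the dish down upright, without dropping it, with its whole foot on the plywood board beside the brown dish, and leave the brown dish, the brush jar, the glaze pot and the spatula where they are.

Things in the scene. Friction and masses are not known exactly. Their poses are not given: they have to be found in the camera images.
- drybox: Drying box, fixed. Case 220 (x) x 230 (y) x 120 mm tall, origin at the centre of its underside, z up, front towards -x. Chamber open at the top, 196 x 206 mm, rim 120 mm up. A clear lid covers it, hinged along the far (+x) top edge. Against its right (-y) side stand a 126 mm tall grey latch block (x -105 to -35, y -181 to -133 mm) and a grey console sloping down to the right (to y = -292 mm).
- chamber_floor (a point): Centre of the chamber's flat floor, 75 mm above the table and 45 mm below the rim, straight above the box's origin; axes as the box's. The dish stands on it.
- knob_grip (a point): Grip point of the red bar knob on the sloped console: on its turning axis, 32 mm above the panel, 13 mm below the bar's top. Bar 46 mm long (point x), 12 mm wide (point y), 36 mm tall, over a black skirt 46 mm across, 9 mm high. Site z points out of the panel along the turning axis, 30 deg from vertical, leaning to the box's -y. The frame turns with the knob.
- release_knob (a joint): Knob angle in rad: 0 at rest, grows clockwise as seen looking at the panel, hard stop at 1.2. A spring (0.05 N m at rest, 0.17 at the stop) returns it to 0 within about a second when let go. It draws back the lid's bolt, which clears at about 1.0; to the stop means beyond 1.1.
- lid (a joint): Lid angle in rad: 0 shut, limit 1.65. Bolted shut until the knob is turned; then a spring lifts it ajar to about 0.23, where it floats. Raised higher and let go it sinks back there, unless raised past about 1.45 (surely by 1.55), where the stay catches; lowered again it rests on the stay at about 1.4. Raising it takes 1 to 2 N at the handle.
- hinge_mid (a point): Middle of the lid's hinge line (along the box's y), 105 mm behind the box's centre, 125 mm above the table; axes as the box's. With the lid at angle q the middle of the handle bar lies, in these axes, at x = -0.195 cos q + 0.044 sin q, y = 0, z = 0.195 sin q + 0.044 cos q (m).
- lid_handle (a point): Middle of the lid's orange handle: a round bar 12 mm thick, 100 mm long along the box's y, its centre 39 mm above the lid's top face, a post at each end, 20 mm from the lid's front edge. The lid is 230 mm wide, 10 mm thick. The frame turns with the lid. Open, the lid stands about 81 deg steep, its upper edge about 35 mm in front of the hinge.
- stay (a joint): Angle in rad of the red prop stay outside the box's left (+y) side: about 0, lying along the side, with the lid shut. A light spring swings it up against the steel pin on the lid's left edge as the lid rises; near lid angle 1.45 the pin passes the step near the stay's end and the stay clicks up under it (about 1.5 when it carries the lid). Needs no handling.
- dish: Blue ceramic dish in the chamber: round, open on top, 40 mm tall, 60 mm across at the rim, 58 mm at half height, 50 mm at the foot, wall 4 mm, 60 to 120 g. Origin at the centre of its foot's underside, z up.
- board: Plywood board lying on the table, fixed: 240 (x) x 160 (y) x 20 mm thick, origin at the centre of its underside (top 20 mm higher).
- finished_dish: Brown dish of the same shape standing on the +x end of the board, about 65 mm from the board's centre. Stays where it is.
- brush_jar: Glass jar with brushes, 68 mm across, about 200 mm tall, origin under its foot. Stays where it is.
- glaze_pot: Small closed jar with a yellow cap, 60 mm across, 70 mm tall, origin under its foot. Stays where it is.
- spatula: Modelling spatula with a wooden handle and a steel blade, lying on the table along its own x, 190 mm long. Stays where it is.

How it is judged:
On the way, in this order (a step that is already met when the one before it is completed fails the run):
1. the knob is twisted to its stop (beyond 1.1 rad) (value of joint release_knob above 1.1 rad), for 0.1 s.
2. the knob has returned to rest (below 0.1 rad) and the lid has sprung ajar (above 0.12 rad) (value of joint release_knob below 0.1 rad and value of joint lid above 0.12 rad), for 0.2 s.
3. the lid rests on its stay (above 1.3 rad, stay above 1.3 rad) with the gripper at least 70 mm from the handle (value of joint each of lid, stay above 1.3 rad and distance between the grasp point and lid_handle above 0.07 m), for 0.4 s.
At the end, for the whole second after the job is handed in: The blue dish stands upright (within 0.1 rad) and still with its whole foot on the board (its centre within 97 mm of the board's centre along the board's length and 57 mm across), the lid rests open on its stay (lid above 1.3 rad, stay above 1.3 rad) and the knob is back at rest (below 0.1 rad) (z of dish in the frame of board between 0.016 and 0.025 m and x of dish in the frame of board between -0.097 and 0.097 m and y of dish in the frame of board between -0.057 and 0.057 m and angle between dish's own z axis and vertical below 0.1 rad and linear speed of dish below 0.02 m/s and value of joint each of lid, stay above 1.3 rad and value of joint release_knob below 0.1 rad); the robot touches nothing.
It fails at once if the brown dish, the brush jar, the glaze pot or the spatula is shifted by more than 30 mm or tipped (distance of any of finished_dish, brush_jar, glaze_pot, spatula from where it was at the start of the episode above 0.03 m or angle between any of finished_dish, brush_jar, glaze_pot's own z axis and vertical above 0.4 rad).
It fails at once if the blue dish is let go more than 20 mm above the board (horizontal distance between dish and board below 0.13 m and z of dish in the frame of board above 0.04 m and contact force between the fingers and dish below 0.01 N).
It fails at once if the blue dish is tipped over (more than 1 rad) (angle between dish's own z axis and vertical above 1 rad).
It also fails if it takes over 72 s, if anything falls off the work surface, if the arm or the gripper's body presses on something with over 40 N, if the wrist force passes 120 N, or if a joint passes its speed limit or range.

## Robot

A 6-joint arm with a two-finger parallel gripper is mounted at the origin on the work surface. World frame = base frame: x ahead of the robot, y to its left, z up, the work surface at z = 0. Lengths are in m, angles in rad, forces in N, time in s.
With the tool pointing down it reaches from about 0.275 to 0.825 m from the base axis. Payload 4.9 kg.
Tool frame: the origin (TCP) lies midway between the tips of the shut fingers; the grasp point (between the pads) lies 19 mm behind it (bot.grip_depth is the distance from the TCP to the grasp point, in m); z points along the fingers, y is the line along which they close (so a half turn about z gives the same grasp; the last joint's range is limited). The gripper opens to 85 mm and grips with 20 to 120 N. Pads are 22 mm wide; open, the fingers measure 114 mm over their backs; the gripper's body (76 mm by 85 mm) begins 54 mm behind the grasp point. The pads swing forward as they close: fully open they stand 13 mm farther back than shut.
Start: joints at [-1.436, 0.326, -0.193, 1.052, 0, 1.437], TCP at [0.146, -0.53, 0.231] pointing down, gripper open.
Joint ranges: [-2.65, 2.65], [-0.97, 1.79], [-1.3, 1.35], [-1.93, 2.1], [-1.47, 1.37], [-3.14, 3.14]. Speed limits (rad/s): [2.57, 2.57, 3.14, 3.14, 3.14, 3.14].

## Interface

Orientations are given as a unit quaternion [w, x, y, z].
In Python, from cell import bot gives the robot as it stands. Calls block until the motion is done:
- bot.move_pose(position, orientation): joint-space move of the TCP to a pose.
- bot.move_linear(position, speed=0.15, rotation=None, until_force=None): straight line of the TCP; rotation=None keeps the orientation; speed is the mean speed in m/s. With until_force (N) it stops when the force on the tool has changed by that much, and returns True; else False.
- bot.goto_joints(angles): joint-space move.
- bot.set_gripper(opening, grasp_force=None): opening from 0.0 (shut) to 1.0 (fully open); grasp_force is the grip in N (None keeps the last); returns when the fingers have stopped.
- bot.wait(seconds).
- bot.solve_ik(position, orientation): joint angles nearest the present ones, or None.
- bot.camera(name): name is "side" or "top"; returns the picture (400x640x3 uint8, red, green, blue); there is no depth.
- bot.calibration(name): a dict with "mtx" (3x3 intrinsics, pixels), "extrinsics" (4x4, takes a point from world to camera coordinates). Camera axes: x right, y down, z forward; pixel columns grow to the right and rows downward; lengths in m; the calibration is good to about 2 mm. A picture is of the moment at which its call begins. calibration takes no time and is no camera call.
A pose or a line that the arm cannot do raises bot.PlanningError and nothing moves.
- bot.close_job(): hands the job in; it is judged then, once.
Trained networks look in the newest picture that a camera, given by its name, has taken for a name from the list of things; names that differ only in an ending like _2 or _b are one class to them, and where a whole thing is asked for, a point or a joint stands for the part that bears it (a point fixed in the world has none). Each returns a list of dicts, best first, with "confidence" (0 to 1); they miss things now and then, are a little off and sometimes report something else, mostly with a low value. They report only what shows in the picture. A call takes as long as a camera call.
- bot.search_frame(camera, thing): "bbox" ([left, top, width, height] in pixels, round what is visible of it).
Readings, each from a call of its own:
- bot.read_clock(): time.
- bot.read_joint_positions(): joint angles.
- bot.read_joint_vel(): joint speeds.
- bot.read_joint_efforts(): joint torques, N m.
- bot.read_position(): TCP position.
- bot.read_tool_rot(): TCP orientation.
- bot.read_ft_force(): force on the tool from outside, world axes, zero at the start.
- bot.read_moment(): the same for the moment, N m.
- bot.read_gripper_width(): opening from 0.0 (shut) to 1.0 (fully open).
- bot.read_finger_force(): force on a finger pad.
Only numpy, scipy, OpenCV 4.12 (cv2) and the standard library are available. Lean on these libraries where they do the work, as an engineer would, in place of code of your own. Each camera call takes 0.05 s, during which the arm holds its last target. There are 200 camera calls.

## Working session

There is one attempt and no reset: what is moved stays moved. The work goes in short steps, each a Python script; the robot and the scene stay as the last script left them, time stands still between calls to the robot, and variables do not carry over. Pictures are saved under pics/ and viewed, at most 10 in all, crops included, and the job is handed in when it is done.

```bash
mkdir -p pics; ls; python3 - <<'E'
from cell import bot
import cv2
for c in("side","top"):
    im=bot.camera(c); cv2.imwrite(f"pics/{c}0.png",im[...,::-1])
    k=bot.calibration(c); print(c,k["mtx"].round(1).tolist(),k["extrinsics"].round(4).tolist())
    for t in("drybox","knob_grip","lid_handle","dish","board","finished_dish","brush_jar","glaze_pot","spatula","stay"):
        print(t,[(([round(float(v)) for v in d["bbox"]]),round(d["confidence"],2)) for d in bot.search_frame(c,t)[:2]])
print(bot.read_clock())
E
```

```text
pics
side [[370.4, 0.0, 326.4], [0.0, 370.4, 200.6], [0.0, 0.0, 1.0]] [[-0.8533, -0.5209, 0.0227, 0.4375], [-0.3188, 0.4867, -0.8133, 0.296], [0.4126, -0.7013, -0.5813, 0.7768], [0.0, 0.0, 0.0, 1.0]]
drybox [([242, 173, 142, 120], 0.82)]
knob_grip [([356, 172, 18, 17], 0.72)]
lid_handle [([244, 180, 126, 73], 0.72)]
dish []
board [([162, 310, 155, 90], 0.87), ([355, 172, 17, 17], 0.59)]
finished_dish [([198, 320, 33, 35], 0.97), ([245, 180, 124, 75], 0.56)]
brush_jar [([165, 211, 50, 87], 0.6)]
glaze_pot [([370, 152, 17, 26], 0.91)]
spatula [([402, 195, 36, 19], 0.64), ([241, 173, 144, 123], 0.18)]
stay [([256, 240, 71, 21], 0.57)]
top [[400.0, 0.0, 322.4], [0.0, 400.0, 196.2], [0.0, 0.0, 1.0]] [[-0.0041, -1.0, -0.008, -0.0109], [-0.998, 0.0046, -0.0638, 0.5091], [0.0638, 0.0077, -0.9979, 1.302], [0.0, 0.0, 0.0, 1.0]]
drybox [([266, 144, 139, 76], 0.83)]
knob_grip [([381, 183, 23, 18], 0.77)]
lid_handle []
dish []
board [([178, 171, 57, 78], 0.88)]
finished_dish [([194, 176, 20, 22], 0.8)]
brush_jar [([265, 147, 84, 71], 0.48)]
glaze_pot [([440, 168, 24, 23], 0.93)]
spatula [([412, 224, 20, 53], 0.75)]
stay [([443, 171, 22, 19], 0.66), ([267, 165, 4, 56], 0.56)]
1.1
```

View pics/top0.png

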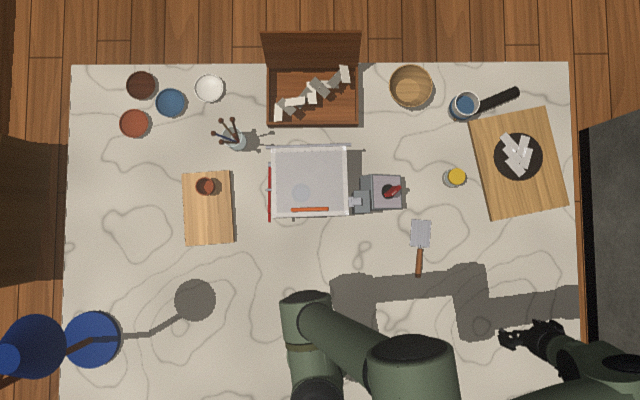

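View pics/side0.png

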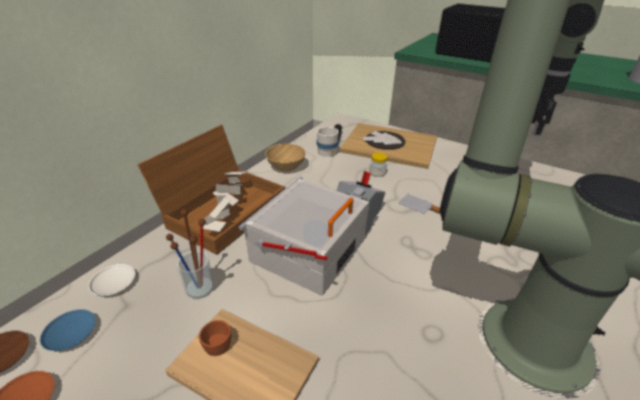

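The views show the box near the image centre (top px 270-348, 145-217), the console and knob at about (392,191), and the board at (208,208). I'll zoom in to get accurate features.

```bash
python3 - <<'E'
import cv2
a=cv2.imread("pics/top0.png")[135:230,255:415]; cv2.imwrite("pics/t1.png",cv2.resize(a,None,fx=5,fy=5,interpolation=cv2.INTER_CUBIC))
a=cv2.imread("pics/side0.png")[160:300,235:395]; cv2.imwrite("pics/s1.png",cv2.resize(a,None,fx=4,fy=4,interpolation=cv2.INTER_CUBIC))
E
```

```text
(no output)
```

View pics/t1.png

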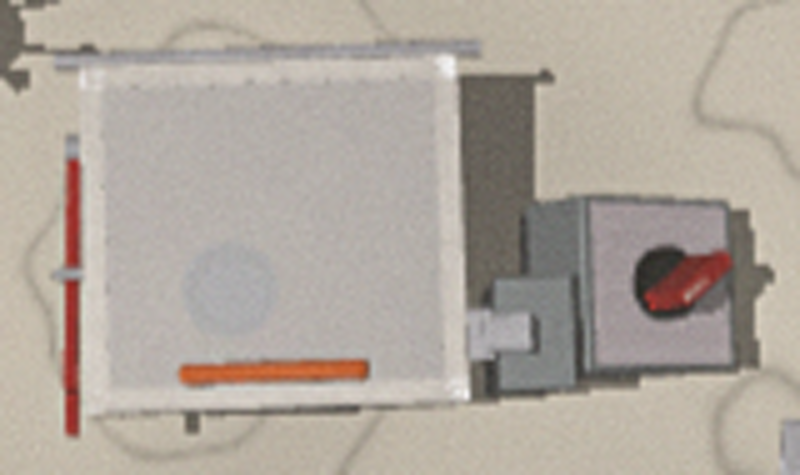

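View pics/s1.png

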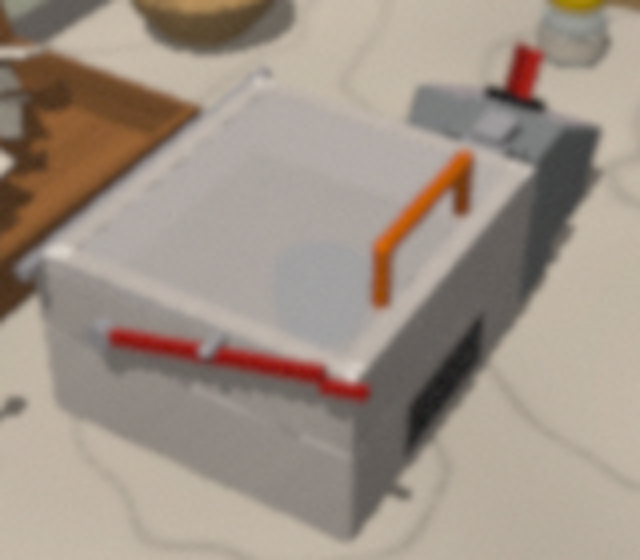

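The crops show the handle ends at top px (291,210)/(328.6,209) and the lid's front corners at (272.6,218)/(348.6,215). The knob skirt is at about (387.6,191.6), and the dish shows faintly through the lid at (301,193). Next I fit the poses from both views.

```bash
cat > h.py <<'E'
import numpy as np, cv2
from cell import bot
from scipy.spatial.transform import Rotation as R
from scipy.optimize import least_squares, minimize
def proj(c,P):
    k=bot.calibration(c); q=np.atleast_2d(P)@k["extrinsics"][:3,:3].T+k["extrinsics"][:3,3]
    q=q@k["mtx"].T; return q[:,:2]/q[:,2:]
def quat(M): return R.from_matrix(M).as_quat()[[3,0,1,2]]
def world(p,P): # p: x,y,yaw
    return R.from_euler("z",p[2]).apply(np.atleast_2d(P))+[p[0],p[1],0]
def tool(z,y): # rotation matrix from tool z and approx. closing axis y
    z=np.array(z,float);z/=np.linalg.norm(z);y=np.array(y,float);y-=z*(y@z);y/=np.linalg.norm(y)
    return np.column_stack([np.cross(y,z),y,z])
E
python3 - <<'E'
from h import *
import json
t=lambda u,v:((u+.5)/5-.5+255,(v+.5)/5-.5+135)
s=lambda u,v:((u+.5)/4-.5+235,(v+.5)/4-.5+160)
obs=[("top",(-.09,.056,.169),t(180,375)),("top",(-.09,-.056,.169),t(368,370)),
("top",(-.11,.115,.128),t(90,414)),("top",(-.11,-.115,.128),t(469,401)),
("side",(-.11,.115,.128),s(352,380)),("side",(-.11,-.115,.128),s(534,172)),
("side",(-.11,.115,0),s(350,541)),("side",(.11,.115,0),s(62,405)),
("side",(-.09,.05,.172),s(378,243)),("side",(-.09,-.05,.172),s(464,154))]
f=lambda p:np.concatenate([proj(c,world(p,P))[0]-o for c,P,o in obs])
r=least_squares(f,[.5,0,0],loss="soft_l1");box=r.x;print("box",box,f(box).reshape(-1,2).round(1).tolist())
bo=[(183,172),(231,169),(236,241),(186,245)];bc=[(.12,.08,.02),(.12,-.08,.02),(-.12,-.08,.02),(-.12,.08,.02)]
g=lambda p:(proj("top",world(p,bc))-bo).ravel()
r=least_squares(g,[.5,.35,0]);board=r.x;print("board",board,g(board).round(1))
# knob: silhouette fit in both views
M={}
for c,(x,y,w,h) in (("top",(376,178,32,28)),("side",(350,165,30,28))):
    im=cv2.imread(f"pics/{c}0.png").astype(int)[y:y+h,x:x+w]
    m=((im[...,2]-im[...,1]>45)&(im[...,2]-im[...,0]>45)).astype(np.uint8)
    M[c]=(x,y,cv2.resize(m*255,None,fx=8,fy=8,interpolation=cv2.INTER_LINEAR)>127); print(c,m.sum())
Rb=R.from_euler("z",box[2]); tilt=R.from_euler("x",30,degrees=True) # z leans to -y
def knob(p): # p: base x,y,z (box frame), angle about axis
    cor=np.array([[a,b,z] for a in(-.023,.023) for b in(-.006,.006) for z in(.009,.045)])
    cor=(tilt*R.from_euler("z",p[3])).apply(cor)+p[:3]
    return world(box,cor)
def cost(p):
    J=0
    for c,(x,y,m) in M.items():
        q=((proj(c,knob(p))-[x,y]+.5)*8-.5)
        a=np.zeros(m.shape,np.uint8);cv2.fillConvexPoly(a,cv2.convexHull(np.round(q*16).astype(np.int32)),1,shift=4)
        J+=1-(a.astype(bool)&m).sum()/(a.astype(bool)|m).sum()
    return J
best=None
for a in np.arange(-1.5,1.6,.3):
  for z in(.06,.08,.1):
    r=minimize(cost,[-.05,-.23,z,a],method="Nelder-Mead",options=dict(initial_simplex=np.array([-.05,-.23,z,a])+np.vstack([np.zeros(4),np.diag([.01,.01,.01,.2])]),maxiter=300))
    if best is None or r.fun<best.fun: best=r
    if r.fun<.7: print(r.x.round(4),round(r.fun,3))
kp=best.x;n=Rb.apply(tilt.apply([0,0,1]));kx=(Rb*tilt*R.from_euler("z",kp[3])).apply([1,0,0])
grip=world(box,kp[:3]+tilt.apply([0,0,.032]))[0]
print("best",kp,best.fun,"grip",grip,n,kx)
json.dump(dict(box=box.tolist(),board=board.tolist(),grip=grip.tolist(),n=n.tolist(),kx=kx.tolist()),open("st.json","w"))
for c,o in(("top",t(663,283)),):print("skirt resid",proj(c,world(box,kp[:3]+tilt.apply([0,0,.009])))-o)
E
```

```text
box [0.55361317 0.02428826 0.0202894 ] [[0.0, -0.6], [0.9, -0.6], [-0.3, -0.9], [0.4, -0.1], [0.2, 1.4], [0.4, -0.3], [-0.2, 1.0], [-1.9, -0.2], [1.3, 0.1], [0.5, 0.2]]
board [0.47650583 0.36003538 0.06860242] [-0.1  0.1  0.1 -0.4 -0.6  0.4  0.6 -0.1]
top 102
side 90
[-0.0406 -0.2359  0.0848 -1.3835] 0.674
[-0.0413 -0.2335  0.087  -1.3895] 0.674
[-0.0407 -0.2345  0.0859 -1.3862] 0.672
[-0.0384 -0.2396  0.083  -1.0707] 0.292
[-0.0396 -0.2372  0.0848 -1.0521] 0.28
[-0.0391 -0.2381  0.0842 -1.0527] 0.278
[-0.0392 -0.2385  0.0841 -1.0535] 0.278
[-0.0389 -0.2385  0.0839 -1.0544] 0.279
[-0.0393 -0.2378  0.0844 -1.051 ] 0.28Traceback (most recent call last):
  File "<stdin>", line 36, in <module>
    res = _minimize_neldermead(fun, x0, args, callback, bounds=bounds,
                               **options)
    fxe = func(xe)
    fx = function(np.copy(x), *(wrapper_args + args))
  File "<stdin>", line 29, in cost
  File "h.py", line 6, in proj
    k=bot.calibration(c); q=np.atleast_2d(P)@k["extrinsics"][:3,:3].T+k["extrinsics"][:3,3]
ValueError: time passes only in moves, steps and waits
```

```bash
sed -i 's/^def proj/_K={c:bot.calibration(c) for c in("side","top")}\ndef proj/; s/k=bot.calibration(c);/k=_K[c];/' h.py
python3 - <<'E'
from h import *
import json
box=[.55361,.02429,.02029];board=[.47651,.36004,.0686]
Rb=R.from_euler("z",box[2]);tilt=R.from_euler("x",30,degrees=True)
n=Rb.apply(tilt.apply([0,0,1]));b=world(box,[-.0392,-.2382,.0843])[0]
kx=(Rb*tilt*R.from_euler("z",-1.053)).apply([1,0,0]);grip=b+.032*n
json.dump(dict(box=box,board=board,grip=grip.tolist(),n=n.tolist(),kx=kx.tolist()),open("st.json","w"))
print("grip",grip,"n",n,"kx",kx,"skirt",proj("top",b+.009*n),"obs 387.2 191.2")
for s in(1,-1):
    M=tool(-n,s*np.cross(n,kx)); 
    for tw in(0,.6,1.25):
        T=M@R.from_euler("z",tw).as_matrix()
        for d in(.12,.002):
            j=bot.solve_ik(grip+d*n-bot.grip_depth*n,quat(T)); print(s,tw,d,None if j is None else np.round(j,3))
E
```

```text
grip [ 0.51957543 -0.23065299  0.11201281] n [ 0.0101443  -0.49989708  0.8660254 ] kx [ 0.51013184 -0.74230282 -0.43445602] skirt [[388.62778728 191.03342796]] obs 387.2 191.2
1 0 0.12 [-0.799  0.712  0.235  1.494  0.348  0.162]
1 0 0.002 [-0.736  0.726 -0.015  1.207  0.372  0.225]
1 0.6 0.12 [-0.799  0.712  0.235  1.494  0.348  0.762]
1 0.6 0.002 [-0.736  0.726 -0.015  1.207  0.372  0.825]
1 1.25 0.12 [-0.799  0.712  0.235  1.494  0.348  1.412]
1 1.25 0.002 [-0.736  0.726 -0.015  1.207  0.372  1.475]
-1 0 0.12 [-0.799  0.712  0.235  1.494  0.348 -2.98 ]
-1 0 0.002 [-0.736  0.726 -0.015  1.207  0.372 -2.917]
-1 0.6 0.12 [-0.799  0.712  0.235  1.494  0.348 -2.38 ]
-1 0.6 0.002 [-0.736  0.726 -0.015  1.207  0.372 -2.317]
-1 1.25 0.12 [-0.799  0.712  0.235  1.494  0.348 -1.73 ]
-1 1.25 0.002 [-0.736  0.726 -0.015  1.207  0.372 -1.667]
```

```bash
python3 - <<'E'
from h import *
import json
S=json.load(open("st.json"));g,n,kx=(np.array(S[k]) for k in("grip","n","kx"))
q=quat(tool(-n,np.cross(n,kx)));gd=bot.grip_depth
bot.move_pose(g+(.12-gd)*n,q)
print(bot.read_ft_force())
hit=bot.move_linear(g+(.003-gd)*n,speed=.08,until_force=6)
print(hit,bot.read_position()-(g+(.003-gd)*n))
bot.set_gripper(0,25)
print("w",bot.read_gripper_width(),bot.read_finger_force(),bot.read_ft_force(),bot.read_moment(),bot.read_clock())
im=bot.camera("side");cv2.imwrite("pics/s2.png",cv2.resize(im[110:260,280:440,::-1],None,fx=4,fy=4))
E
```

```text
[-0.27181625 -1.2281379   0.31367904]
False [ 0.00025324 -0.00039845  0.00034093]
w 0.13444469750597232 30.572497844696045 [5.24018327 1.61960153 0.46556447] [-0.13589792 -0.72555269 -0.33729393] 5.0083
```

View pics/s2.png

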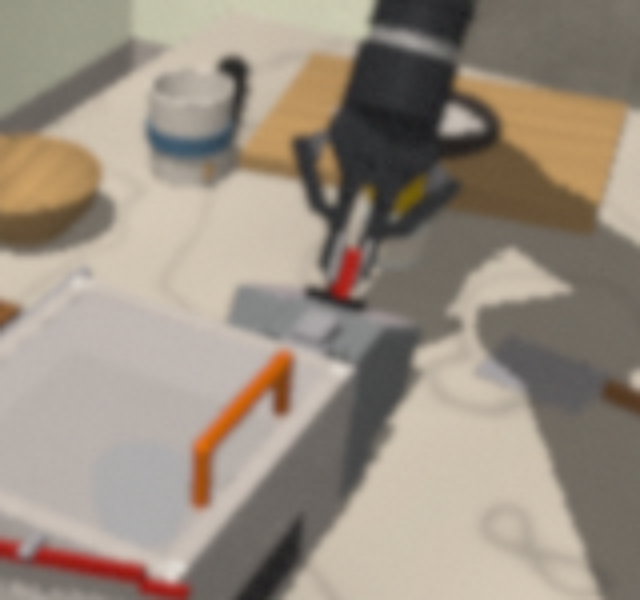

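The bar sits between the fingers (crop px 345,272), with a measured gap of 11.4 mm. Now the twist.

```bash
python3 - <<'E'
from h import *
import json
S=json.load(open("st.json"));n=np.array(S["n"]);g=np.array(S["grip"])
bot.set_gripper(0,45)
j=np.array(bot.read_joint_positions())
for tw in(.4,.8,1.1,1.17,1.22,1.26):
    t=j.copy();t[5]+=tw;bot.goto_joints(t)
    print(tw,"Mn",np.round(np.dot(bot.read_moment(),n),3),np.round(bot.read_ft_force(),1))
bot.wait(.3);print(bot.read_clock())
im=bot.camera("side");cv2.imwrite("pics/s3.png",cv2.resize(im[110:310,230:430,::-1],None,fx=3,fy=3))
E
```

```text
0.4 Mn 0.129 [1.1 1.1 0.9]
0.8 Mn 0.12 [ 2.5  0.9 -0. ]
1.1 Mn 0.193 [ 2.6  1.5 -0.3]
1.17 Mn 1.056 [1.5 1.8 0.6]
1.22 Mn 1.803 [1.3 1.7 0.5]
1.26 Mn 2.409 [0.8 0.5 1.7]
7.65
```

View pics/s3.png

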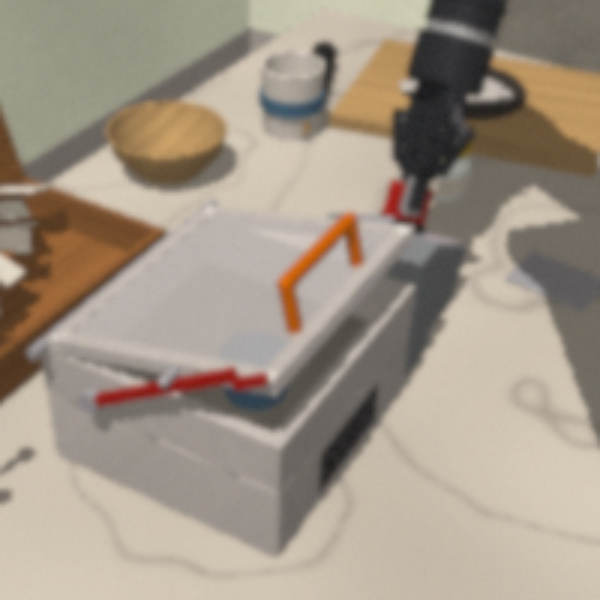

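The red knob is turned, the lid is ajar (front edge near crop px 285,385) and the blue dish shows underneath. The stop torque was clearly felt. Next: release the knob, back off and measure the handle.

```bash
python3 - <<'E'
from h import *
import json
S=json.load(open("st.json"));n=np.array(S["n"]);g=np.array(S["grip"]);box=S["box"]
j=np.array(bot.read_joint_positions());j[5]-=.1;bot.goto_joints(j)
bot.set_gripper(1.0);bot.wait(.3)
bot.move_linear(np.array(bot.read_position())+.13*n,speed=.25)
print(bot.read_clock())
obs={}
for c,(x,y,w,h) in (("top",(270,170,90,60)),("side",(300,160,80,80))):
    im=np.array(bot.camera(c)).astype(int)[y:y+h,x:x+w]
    m=((im[...,0]-im[...,1]>60)&(im[...,1]-im[...,2]>25)).astype(np.uint8)
    k,L,st,ce=cv2.connectedComponentsWithStats(m); i=1+np.argmax(st[1:,4]);print(c,st[i]);
    ys,xs=np.nonzero(L==i); obs[c]=(xs+x,ys+y)
def H(q,y=0): return world(box,[.105-.195*np.cos(q)+.044*np.sin(q),y,.125+.195*np.sin(q)+.044*np.cos(q)])[0]
tc=np.array([obs["top"][0].mean(),obs["top"][1].mean()])
# side: topmost envelope -> bar line; compare with projected bar
for q in(.19,.21,.23,.25): print(q,H(q).round(4),"top",(proj("top",H(q))-tc).round(2)," side ends",proj("side",[H(q,.05),H(q,-.05)]).round(1).tolist())
xs,ys=obs["side"];print("side bbox",xs.min(),xs.max(),ys.min(),ys.max(),[(int(u),int(ys[xs==u].min())) for u in range(xs.min(),xs.max()+1,4)])
for s in(1,-1):
  for dz in (0,):
    M=tool([0,0,-1],[s*np.cos(box[2]),s*np.sin(box[2]),0])
    for q in(.23,.6,1.0,1.3,1.58):
        r=bot.solve_ik(H(q)-[0,0,bot.grip_depth],quat(M)); print(s,q,None if r is None else np.round(r,2))
im=bot.camera("side");cv2.imwrite("pics/s4raw.png",im[...,::-1])
E
```

```text
9.625
top [ 19  31  39   5 131]
side [ 23  21  27  39 231]
0.19 [0.4754 0.0227 0.205 ] top [[0.9  0.87]]  side ends [[326.1, 206.8], [347.5, 185.4]]
0.21 [0.4771 0.0227 0.2087] top [[0.83 0.23]]  side ends [[325.5, 205.2], [347.0, 183.9]]
0.23 [0.4788 0.0228 0.2123] top [[ 0.76 -0.44]]  side ends [[324.9, 203.6], [346.4, 182.3]]
0.25 [0.4806 0.0228 0.2159] top [[ 0.7  -1.13]]  side ends [[324.2, 202.0], [345.8, 180.8]]
side bbox 323 349 181 219 [(323, 203), (327, 199), (331, 195), (335, 191), (339, 187), (343, 183), (347, 181)]
1 0.23 [-0.11  0.23 -0.43  0.91  0.    1.44]
1 0.6 [-0.1   0.26 -0.23  1.08  0.    1.45]
1 1.0 [-0.08  0.37  0.04  1.23  0.    1.47]
1 1.3 [-0.07  0.49  0.25  1.33  0.    1.48]
1 1.58 [-0.07  0.62  0.44  1.4   0.    1.48]
-1 0.23 [-0.11  0.23 -0.43  0.91  0.   -1.7 ]
-1 0.6 [-0.1   0.26 -0.23  1.08  0.   -1.69]
-1 1.0 [-0.08  0.37  0.04  1.23  0.   -1.67]
-1 1.3 [-0.07  0.49  0.25  1.33  0.   -1.66]
-1 1.58 [-0.07  0.62  0.44  1.4   0.   -1.66]
```

The handle matches the model within about 2 mm at lid angle ≈0.22. I'll grip it from above and raise the lid along the arc.

```bash
cat >> h.py <<'E'
import json
S=json.load(open("st.json"));box=S["box"];gd=bot.grip_depth
def H(q,y=0): return world(box,[.105-.195*np.cos(q)+.044*np.sin(q),y,.125+.195*np.sin(q)+.044*np.cos(q)])[0]
E
python3 - <<'E'
from h import *
Q=quat(tool([0,0,-1],[np.cos(box[2]),np.sin(box[2]),0]));d=np.array([0,0,gd])
bot.set_gripper(.6)
bot.move_pose(H(.22)-d+[0,0,.11],Q)
print(bot.move_linear(H(.22)-d,speed=.12,until_force=8),bot.read_ft_force())
bot.set_gripper(0,30)
print("w",bot.read_gripper_width(),np.round(bot.read_ft_force(),1))
for q in np.arange(.37,1.6,.15):
    bot.move_linear(H(q)-d,speed=.12); f=np.array(bot.read_ft_force()); print(round(q,2),f.round(1),round(bot.read_gripper_width(),3))
    if np.linalg.norm(f)>25: print("stop");break
print(bot.read_clock())
im=bot.camera("side");cv2.imwrite("pics/s5.png",im[...,::-1])
E
```

```text
False [0.59661598 0.10045173 0.02691336]
w 0.12426225977863987 [ 3.5  1.1 -3. ]
0.37 [ 4.4  0.4 -3.4] 0.128
0.52 [ 1.2  1.5 -2.6] 0.128
0.67 [-5.4  2.5  3.6] 0.128
0.82 [-7.3  1.9  8.1] 0.125
0.97 [-4.2  3.4  6.4] 0.128
1.12 [-4.   3.   7.6] 0.123
1.27 [-1.2  5.   3.7] 0.127
1.42 [-0.8  5.6  4.7] 0.126
1.57 [-1.1  5.3  4.7] 0.128
16.575
```

View pics/s5.png

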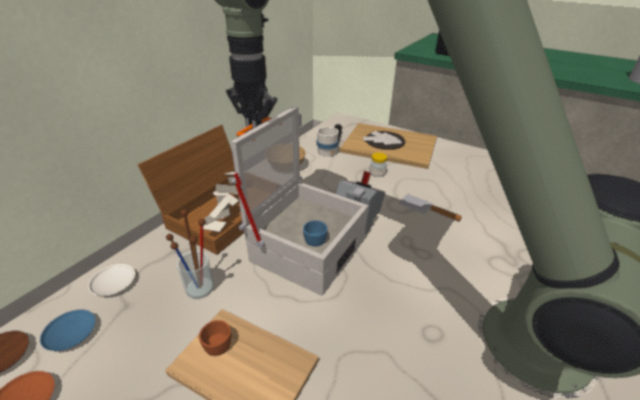

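The lid is up and the stay has swung up, from about (260,240) to the lid edge at (237,175). The dish is now visible at (316,232). Next: lower the lid onto the stay, release it, and localise the dish.

```bash
python3 - <<'E'
from h import *
d=np.array([0,0,gd])
bot.move_linear(H(1.42)-d,speed=.06);print(np.round(bot.read_ft_force(),1))
bot.set_gripper(.35);bot.wait(.2)
p=np.array(bot.read_position());bot.move_linear(p+[0,0,.13],speed=.2)
# retreat above & in front of the board-side of box, clear of both views
bot.move_linear(p+[-.12,.0,.16],speed=.25)
j=np.array(bot.read_joint_positions());j[0]-=.75;bot.goto_joints(j)
print(bot.read_clock(),bot.read_position())
P={}
for c,(x,y,w,h) in (("top",(270,145,85,75)),("side",(290,205,70,60))):
    im=np.array(bot.camera(c));cv2.imwrite(f"pics/{c}6.png",im[...,::-1]);im=im.astype(int)[y:y+h,x:x+w]
    m=((im[...,2]-im[...,0]>20)).astype(np.uint8)
    k,L,st,ce=cv2.connectedComponentsWithStats(m);i=1+np.argmax(st[1:,4]);print(c,st[i]+[x,y,0,0,0],ce[i]+[x,y])
    P[c]=(x,y,cv2.resize((L==i).astype(np.uint8)*255,None,fx=8,fy=8)>127)
a=np.linspace(0,2*np.pi,40);ring=lambda r,z:np.column_stack([r*np.cos(a),r*np.sin(a),0*a+z])
body=np.vstack([ring(.030,.04),ring(.029,.02),ring(.025,0)])
def cost(p,cs=("top","side")):
    J=0
    for c in cs:
        x,y,m=P[c];q=(proj(c,world([*p,0],body+[0,0,.075]))-[x,y]+.5)*8-.5
        A=np.zeros(m.shape,np.uint8);cv2.fillConvexPoly(A,cv2.convexHull(np.round(q*16).astype(np.int32)),1,shift=4);A=A>0
        J+=1-(A&m).sum()/(A|m).sum()
    return J
for cs in(("top","side"),("top",),("side",)):
    r=min((minimize(cost,x0,args=(cs,),method="Nelder-Mead",options=dict(initial_simplex=np.array(x0)+[[0,0],[.015,0],[0,.015]])) for x0 in([.53,.06],[.52,.07],[.5,.05])),key=lambda r:r.fun)
    rel=R.from_euler("z",-box[2]).apply([r.x[0]-box[0],r.x[1]-box[1],0]);print(cs,r.x.round(4),round(r.fun,3),"in box",rel.round(4))
a=cv2.imread("pics/top6.png")[135:230,170:355];b=cv2.imread("pics/side6.png")[120:320,150:400]
a=cv2.resize(a,(600,308));b=cv2.resize(b,(600,480))[190:];cv2.imwrite("pics/c6.png",np.vstack([a,b]))
E
```

```text
[0.9 5.8 4.3]
20.7417 [ 0.42339415 -0.35707827  0.46456314]
top [291 184  20  18 204] [302.02941176 192.63235294]
side [303 221  24  25 482] [314.71991701 232.28838174]
('top', 'side') [0.5153 0.0529] 0.487 in box [-0.0377  0.0294  0.    ]
('top',) [0.5153 0.0533] 0.337 in box [-0.0377  0.0298  0.    ]
('side',) [0.5188 0.0493] 0.142 in box [-0.0343  0.0257  0.    ]
```

View pics/c6.png

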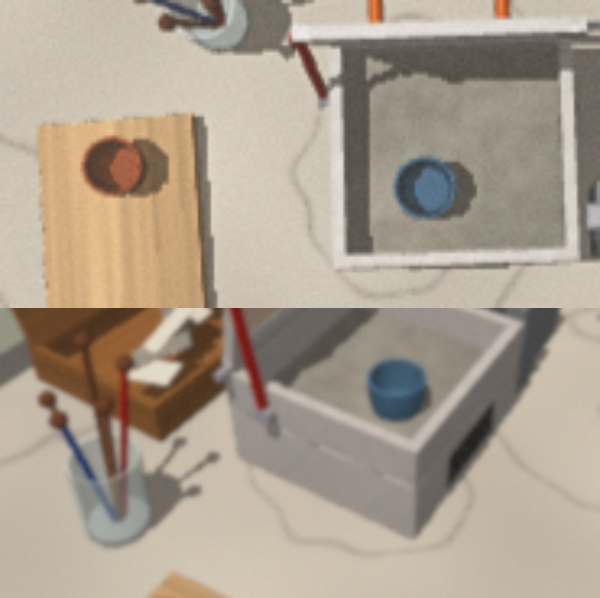

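The lid rests on the stay, and the dish rim is centred at crop px (425,187), i.e. top px (301.2,192.8). Next: grasp, lift and carry.

```bash
python3 - <<'E'
from h import *
r=least_squares(lambda p:(proj("top",[p[0],p[1],.115])-[301.0,192.7]).ravel(),[.5,.05]).x;print("top rim",r)
p=(r+np.array([.5188,.0493]))/2;print("dish",p)
Q=quat(tool([0,0,-1],[-np.sin(box[2]),np.cos(box[2]),0]));alt=quat(tool([0,0,-1],[np.sin(box[2]),-np.cos(box[2]),0]))
c=[(abs(bot.solve_ik([*p,.3],q)[5]),i) for i,q in enumerate((Q,alt))];Q=(Q,alt)[min(c)[1]]
bot.set_gripper(1.0)
bot.move_pose([*p,.30],Q)
bot.move_linear([*p,.15],speed=.25)
hit=bot.move_linear([*p,.076],speed=.06,until_force=5);print("hit",hit,bot.read_position(),np.round(bot.read_ft_force(),1))
if not hit:
    bot.set_gripper(0,30)
    print("w",bot.read_gripper_width()*85,bot.read_finger_force(),np.round(bot.read_ft_force(),1),bot.read_position())
    bot.move_linear([*p,.096],speed=.05);print(bot.read_gripper_width()*85,bot.read_finger_force())
im=bot.camera("side");cv2.imwrite("pics/s7.png",cv2.resize(im[100:300,200:400,::-1],None,fx=3,fy=3));print(bot.read_clock(),Q)
E
```

```text
top rim [0.51375752 0.05150777]
dish [0.51627876 0.05040389]
hit False [0.51664391 0.0503775  0.0763965 ] [ 0.4 -0.4  0.7]
w 58.02518645684958 31.47597021656111 [-0.5  0.6  6.5] [0.51661789 0.05064311 0.07673021]
58.59545945418542 32.32741842744872
26.1833 [ 0.         -0.01014483  0.99994854  0.        ]
```

View pics/s7.png

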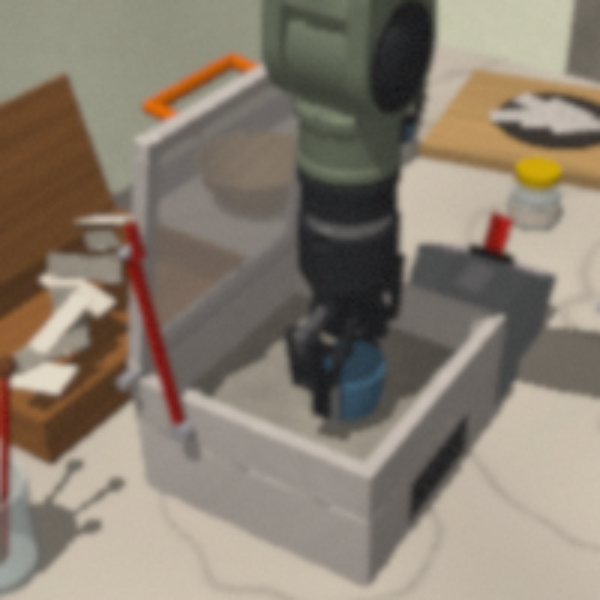

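The dish is held and clear of the floor (crop px 355,380), and the lid and stay are in place. Carrying it to the board now.

```bash
python3 - <<'E'
from h import *
b=S["board"];t=world(b,[-.045,0,0])[0][:2]
p=np.array(bot.read_position())
bot.move_linear([p[0],p[1],.23],speed=.2);print(bot.read_gripper_width()*85)
a=b[2];Rt=quat(tool([0,0,-1],[np.sin(a),-np.cos(a),0]))
y0=R.from_quat(np.roll(bot.read_tool_rot(),-1)).as_matrix()[:,1]
if y0@[np.sin(a),-np.cos(a),0]<0: Rt=quat(tool([0,0,-1],[-np.sin(a),np.cos(a),0]))
bot.move_linear([*t,.23],speed=.2,rotation=Rt)
bot.move_linear([*t,.06],speed=.15);print("w",bot.read_gripper_width()*85,bot.read_finger_force())
hit=bot.move_linear([*t,.0212],speed=.03,until_force=4);z=bot.read_position();print(hit,z,np.round(bot.read_ft_force(),1))
if z[2]<.03:
    bot.set_gripper(1.0);bot.wait(.2);bot.move_linear([*t,.2],speed=.15)
    bot.move_linear([t[0]-.1,t[1]-.25,.35],speed=.25)
print(bot.read_clock())
A=bot.camera("top");B=bot.camera("side")
cv2.imwrite("pics/f.png",np.vstack([cv2.resize(A[130:260,170:410,::-1],(520,282)),cv2.resize(B[120:400,150:400,::-1],(268,300)).repeat(1,1) if 0 else cv2.resize(B[110:400,120:400,::-1],(520,316))]))
E
```

```text
57.942515326111845
w 57.931266331357946 32.372765667387284
True [0.43140764 0.35680795 0.02175267] [-0.9 -0.4  4.7]
34.5417
```

View pics/f.png

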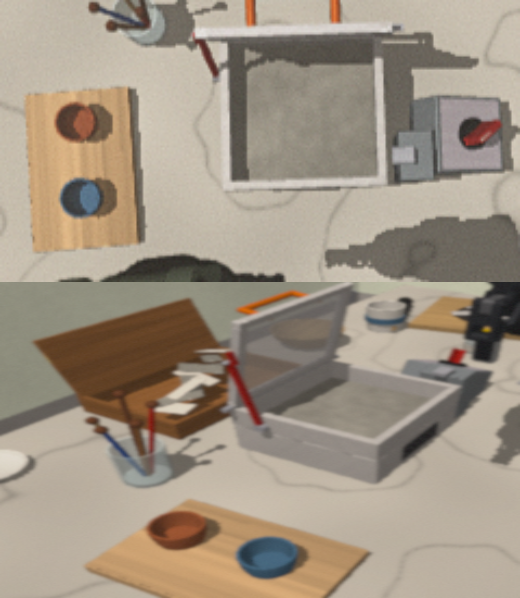

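The blue dish stands upright on the board beside the brown one (top crop px 81,198). The lid is on its stay and the knob is back at its rest angle.

```bash
python3 -c "
from cell import bot
bot.wait(.5);print(bot.close_job())"
```

```text
the job is handed in; nothing more can be done
None
```

The job is handed in (the call returned no verdict): the blue dish stands upright on the board beside the brown one, the lid rests open on its stay, the knob is back at rest, and it took about 35 s of the 72 s allowed.

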